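Build up a drive shaft: pulley, spacer, gear, end cap

TASK

Build up the free end of the drive's shaft with the parts waiting in the wooden cradle: slide on the V-belt pulley first, up against the bearing, then the plain spacer sleeve, then the gear, each up against the one before, and finish with the black end cap, its open mouth over the shaft end, pushed on until the whole stack is closed up without gaps. Leave the spare ball bearing in the cradle and the other things on the bench as they are, and let go of everything.

Things in the scene. Friction and masses are not known exactly. Their poses are not given: they have to be found in the camera images.
- drive: Fixed 170 x 270 mm board (top 16 mm above the bench) with two grey bearing blocks, a geared motor and a level 16 mm steel shaft, its axis 88 mm above the bench. Origin under the board, below the shaft; y along the shaft: free end to -y (towards the cradle), bearings and motor on the +y side; z up. Near the free shaft nothing else stands higher than 36 mm.
- shoulder (a point): Shaft axis at the shoulder: flat 25 mm face of the bearing's inner ring, 17 mm proud of the grey block (47 mm across). The stack starts here; the free shaft runs 102 mm to -y (axes as drive). Origins of parts sitting home, y in this frame: pulley -12, sleeve -41, gear -66, cap -91 mm. Bores are 3.5 mm wider than the shaft, so parts hang a little low; they slide freely.
- nose (a point): Point on the shaft axis at the tip of the free end, 102 mm from the shoulder. The last 6 mm are tapered from 16 mm to 8.4 mm across. Axes as drive.
- cradle: Fixed plywood strip 64 x 300 mm, 10 mm thick, with two 10 mm dowels along it (14 mm apart, tops 20 mm above the bench) and a stop block 34 mm wide across each end (top 24 mm). Five round parts lie in a row on the dowels, about 56 mm apart. Origin under its centre, y along the row, z up.
- pulley: Aluminium V-belt pulley, 60 mm diameter, 24 mm wide, 19.5 mm bore; 0.10 to 0.20 kg. Origin at its centre, y along the bore; same from both ends. Lies on its side in the cradle, bore level along the cradle's y axis, in any of the five places; its centre is then 49 mm above the bench.
- sleeve: Plain steel spacer sleeve, 26 mm diameter, 34 mm long, 19.5 mm bore; 0.04 to 0.085 kg. Origin at its centre, y along the bore; same from both ends. Lies on its side in the cradle, bore level along the cradle's y axis, in any of the five places; its centre is then 32 mm above the bench.
- gear: Steel spur gear, 46 mm diameter over the teeth, 16 mm wide, 19.5 mm bore; 0.10 to 0.21 kg. Origin at its centre, y along the bore; same from both ends. Lies on its side in the cradle, bore level along the cradle's y axis, in any of the five places; its centre is then 42 mm above the bench.
- cap: Ribbed black plastic end cap, 34 mm diameter, 34 mm long, with a 19.5 mm bore 30 mm deep, closed at the other end; 0.02 to 0.045 kg. Origin at the middle of its length, y along the bore; the mouth is at its own +y end, which in the cradle faces the drive. Lies on its side in the cradle, bore level along the cradle's y axis, in any of the five places; its centre is then 36 mm above the bench.
- bearing: Spare ball bearing, a bystander: 36 mm diameter, 12 mm wide, bore 14 mm (too small for the shaft). It also lies on its side in the cradle, in any of the five places, its centre 37 mm above the bench. Not used: leave it there. Origin at its centre, y along the bore.
- pinion: Small brass pinion, 23 mm across, 18 mm high, a bystander standing on the drive's board on the robot's side of the shaft. Origin under its centre.
- screwdriver: Red-handled screwdriver 200 mm long lying on the bench beyond the cradle, a bystander. Origin at the underside, x along it.
- pliers: Red-handled pliers 155 mm long, 16 mm high, lying on the bench beyond the cradle, a bystander. Origin at the underside of the pivot.
- jar: Glass jar with a steel lid, 62 mm diameter, 75 mm high, on the bench to the robot's right, a bystander. Origin under its centre.
- tin: Flat aluminium tin, 72 mm diameter, 24 mm high, on the bench past the end of the cradle (-y side), a bystander. Origin under its centre.
Not all that is in view belongs to the job. What is shaped like the sleeve but green, pink or red is not meant.

How it is judged:
By the outcome, as a careful person would: the job done as asked, in the order asked, and still so for the second after the job is handed in, with the robot touching nothing.
It also fails if it takes over 72 s, if anything falls off the work surface, if the arm or the gripper's body presses on something with over 40 N, if the wrist force passes 120 N, or if a joint passes its speed limit or range.

ROBOT

A 7-joint arm with a two-finger parallel gripper is mounted at the origin on the work surface. World frame = base frame: x ahead of the robot, y to its left, z up, the work surface at z = 0. Lengths are in m, angles in rad, forces in N, time in s.
With the tool pointing down it reaches from about 0.425 to 1.025 m from the base axis. Payload 9.4 kg.
Tool frame: the origin (TCP) lies midway between the tips of the shut fingers; the grasp point (between the pads) lies 19 mm behind it; z points along the fingers, y is the line along which they close (so a half turn about z gives the same grasp; the last joint's range is limited). The gripper opens to 85 mm and grips with 20 to 120 N. Pads are 22 mm wide; open, the fingers measure 114 mm over their backs; the gripper's body (76 mm by 85 mm) begins 54 mm behind the grasp point. The pads swing forward as they close: fully open they stand 13 mm farther back than shut.
Start: joints at [1.035, 0.599, -0.003, 1.599, 0.002, 0.943, -0.08], TCP at [0.321, -0.65, 0.231] pointing down, gripper open.
Joint ranges: [-2.57, 2.57], [-0.35, 1.97], [-1.29, 1.29], [0.11, 2.56], [-1.05, 4.19], [0.11, 1.86], [-2.63, 2.63]. Speed limits (rad/s): [2.22, 2.22, 3.01, 3.01, 3.14, 3.14, 3.14].

INTERFACE

Orientations are given as a unit quaternion [x, y, z, w].
In Python, from plant import sensors, vision, ticket gives the robot as it stands.
- The arm moves only by the tool move_arm, never from a script. Its arguments are lists of equal length, an entry for each row: "delta_pos": the shift along the tool's x, y, z in m, a list of three; "spin": the turn about the tool's z in degrees. In form: {"delta_pos": [[dx, dy, dz], ...], "spin": [spin, ...]}. A call has 1 to 10 rows; each row is the pose to reach, as a shift and turn from the pose commanded when the call began, along the tool's axes at that moment; what a row does not reach only later rows make up. A row lasts 1/12 s, in which the tool goes at most 41.7 mm and 7.16 degrees, less where a joint would pass 70% of its speed; a pose out of reach is approached as far as the arm can. A call with a gripper value outside its range is refused whole. "claw" is the closure, from -1 (fully open) to 1 (shut), set as the call begins (left out, the last holds). The fingers move at their own pace and stop on an object; "newtons" is the grip in N (left out, the last holds). Time passes only in rows, so rows that repeat a pose let the fingers close. It gives the time, the measured TCP pose, the force, the opening and the grip force at its end, in the units of the state.
- sensors.get_obs(): the state, without advancing time (a new reading comes with each control period).
- vision.camera(name): name is "side" or "top"; returns a dict with "img" (420x560x3 uint8, red, green, blue), "intrinsics" (3x3 intrinsics, pixels), "R" (3x3) and "t" (3): a world point X has camera coordinates R X + t. Camera axes: x right, y down, z forward; pixel columns grow to the right and rows downward; lengths in m; the calibration is good to about 2 mm. A picture is of the moment at which its call begins. There is no depth.
- ticket.close_job(): hands the job in; it is judged then, once.
Trained networks look in the newest picture that a camera, given by its name, has taken for a name from the list of things; names that differ only in an ending like _2 or _b are one class to them, and where a whole thing is asked for, a point or a joint stands for the part that bears it (a point fixed in the world has none). Each returns a list of dicts, best first, with "conf" (0 to 1); they miss things now and then, are a little off and sometimes report something else, mostly with a low value. They report only what shows in the picture. A call takes as long as a camera call. They do not tell look-alikes from the thing itself.
- vision.boxes_of(camera, thing): "at" ([x, y, z] in m, in world coordinates, good to about 4 mm: the middle of the surface that is visible of it).
- vision.tip_of(camera, thing): "at" ([x, y, z] in m, in world coordinates, good to about 4 mm: a listed point, or the origin of a listed thing).
The state is a dict: "t": time; "qpos": joint angles; "qvel": joint speeds; "joint_efforts": joint torques, N m; "tcp_pos": TCP position; "orientation": TCP orientation; "force": force on the tool from outside, world axes, zero at the start; "moment": the same for the moment, N m; "gripper_width": finger opening in m; "grip_force": force on a finger pad.
Only numpy, scipy, OpenCV 4.12 (cv2) and the standard library are available. Lean on these libraries where they do the work, as an engineer would, in place of code of your own. Each camera call takes 0.05 s, during which the arm holds its last target. There are 200 camera calls.

## Working session

There is one attempt and no reset: what is moved stays moved. The work goes in short steps, Python scripts to look and compute and a tool call to move; the robot and the scene stay as the last step left them, time stands still between calls to the robot, and variables do not carry over. Pictures are saved under pics/ and viewed, at most 10 in all, crops included, and the job is handed in when it is done.

Besides the shell and the picture viewer there is one more tool, called after "Call:" by a JSON object that holds its "op" and its "data", one argument or row to a line. move_arm: Moves the arm, as the interface text tells. Its arguments: {"type":"object","properties":{"delta_pos":{"type":"array","items":{"type":"array","items":{"type":"number"}}},"spin":{"type":"array","items":{"type":"number"}},"claw":{"type":"number"},"newtons":{"type":"number"}},"required":["delta_pos","spin"]}

```bash
ls; mkdir -p pics
python3 - <<'E'
from plant import sensors, vision
import cv2,numpy as np
o=sensors.get_obs();print({k:np.round(v,3) for k,v in o.items()})
for c in ("side","top"):
    d=vision.camera(c);cv2.imwrite(f"pics/{c}0.png",d["img"][:,:,::-1])
    print(c,d["intrinsics"],np.round(d["R"],3),np.round(d["t"],3))
    for n in "drive shoulder nose cradle pulley sleeve gear cap bearing pinion".split():
        for f in (vision.tip_of,vision.boxes_of):
            try:
                print(n,f.__name__,[(np.round(r["at"],3).tolist(),round(r["conf"],2)) for r in f(c,n)][:4])
            except Exception as e: print(n,f.__name__,e)
print(sensors.get_obs()["t"])
E
```

```text
pics
{'t': np.float64(0.0), 'qpos': array([ 1.035,  0.6  , -0.003,  1.6  ,  0.002,  0.943, -0.08 ]), 'qvel': array([ 0.001,  0.   ,  0.001, -0.001, -0.   ,  0.003, -0.   ]), 'joint_efforts': array([ 1.0000e-03, -7.7645e+01,  1.5650e+00, -2.5801e+01,  1.2000e-02,
        9.0000e-03, -0.0000e+00]), 'tcp_pos': array([ 0.321, -0.65 ,  0.23 ]), 'orientation': array([ 0.974,  0.227, -0.   , -0.001]), 'force': array([-0.216,  0.024,  0.745]), 'moment': array([-0.042,  0.003,  0.035]), 'grip_force': np.float64(0.0), 'gripper_width': np.float64(0.085)}
side [[535.0243238    0.         273.23135135]
 [  0.         535.0243238  207.80972818]
 [  0.           0.           1.        ]] [[-0.996 -0.085  0.011]
 [-0.055  0.534 -0.844]
 [ 0.066 -0.841 -0.537]] [0.571 0.16  1.366]
drive call [([0.59, 0.199, -0.002], 0.9)]
drive call [([0.584, 0.282, 0.024], 0.88)]
shoulder call [([0.595, 0.176, 0.088], 0.74)]
shoulder call [([0.587, 0.274, 0.026], 0.97)]
nose call [([0.624, 0.081, 0.088], 0.87)]
nose call [([0.587, 0.28, 0.025], 0.94)]
cradle call [([0.543, -0.216, -0.003], 0.66)]
cradle call [([0.53
[... 1768 characters left out ...]
.186, 0.013], 0.75), ([0.514, -0.325, 0.032], 0.52), ([0.405, -0.402, 0.011], 0.52), ([0.42, -0.327, 0.011], 0.48)]
sleeve call [([0.405, -0.397, 0.022], 0.7), ([0.424, -0.326, 0.022], 0.67), ([0.421, -0.182, 0.024], 0.54), ([0.514, -0.326, 0.039], 0.47)]
gear call [([0.522, -0.27, 0.042], 0.65), ([0.565, -0.102, 0.033], 0.48)]
gear call [([0.522, -0.269, 0.059], 0.54), ([0.514, -0.324, 0.041], 0.34)]
cap call [([0.568, -0.101, 0.035], 0.54)]
cap call [([0.566, -0.102, 0.047], 0.83), ([0.641, -0.438, 0.077], 0.47)]
bearing call [([0.541, -0.214, 0.04], 0.45)]
bearing call [([0.54, -0.216, 0.057], 0.41)]
pinion call [([0.564, 0.101, 0.016], 0.44)]
pinion call [([0.564, 0.1, 0.026], 0.58)]
2.1
```

View pics/side0.png

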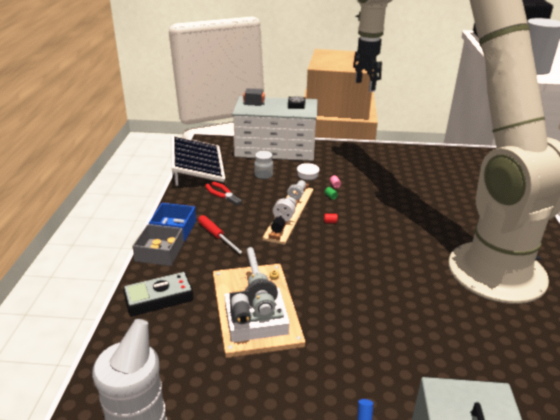

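View pics/top0.png

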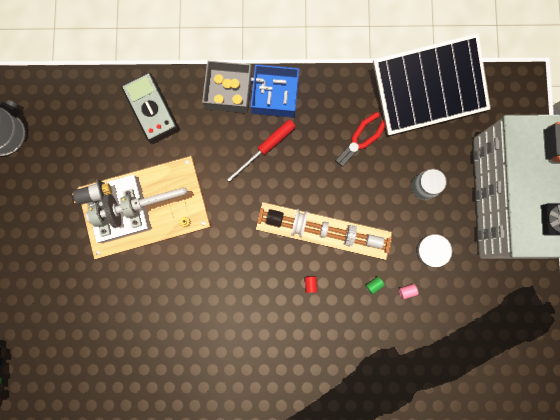

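```bash
cat > h.py <<'E'
import numpy as np,cv2
from plant import sensors,vision
def proj(d,X):
    c=np.atleast_2d(X)@d["R"].T+d["t"]; p=c@d["intrinsics"].T; return p[:,:2]/p[:,2:]
def unproj(d,uv,z):
    uv=np.atleast_2d(uv); r=np.c_[uv,np.ones(len(uv))]@np.linalg.inv(d["intrinsics"]).T@d["R"]
    o=-d["R"].T@d["t"]; return o+r*((z-o[2])/r[:,2])[:,None]
E
python3 - <<'E'
from h import *
A={}
for i in range(3):
  for c in ("side","top"):
    d=vision.camera(c)
    for n in ("nose","shoulder"):
        r=vision.tip_of(c,n)
        if r: A.setdefault((n,c),[]).append(r[0]["at"])
for k,v in A.items(): print(k,np.round(v,4).tolist())
im=d["img"]; hsv=cv2.cvtColor(im,cv2.COLOR_RGB2HSV)
m=cv2.inRange(hsv,(8,60,140),(28,200,255)); m=cv2.morphologyEx(m,cv2.MORPH_CLOSE,np.ones((5,5)))
cs,_=cv2.findContours(m,cv2.RETR_EXTERNAL,2)
for x in cs:
    if cv2.contourArea(x)<600: continue
    R=cv2.minAreaRect(x)
    b=cv2.boxPoints(R)
    for z in (.010,.016):
        W=unproj(d,b,z)[:,:2]; print(z,np.round(b).tolist(),np.round(W,4).tolist(),"c",W.mean(0).round(4),"edges",[(round(float(np.linalg.norm(e)),4),round(float(np.degrees(np.arctan2(-e[0],e[1]))),2)) for e in np.diff(W[[0,1,2,3,0]],axis=0)])
d2=vision.camera("side")
a=cv2.resize(im[140:265,70:250][:, :],None,fx=4,fy=4,interpolation=2)
b=cv2.resize(im[195:265,250:400],None,fx=5,fy=5,interpolation=2)
a=cv2.resize(im[150:262,60:220],None,fx=2.5,fy=2.5,interpolation=2)
b=cv2.resize(im[190:270,250:400],None,fx=5,fy=5,interpolation=2)[:, :]
s=cv2.resize(d2["img"][170:330,200:340],None,fx=2.5,fy=1.75,interpolation=2)
can=np.zeros((600,800,3),np.uint8);can[:280,:400]=a;can[:280,400:750]=s;can[280:,:750]=b[:320]
cv2.imwrite("pics/crop1.png",can[:,:,::-1])
E
```

```text
('nose', 'side') [[0.6218, 0.0832, 0.086], [0.6244, 0.0851, 0.0871], [0.622, 0.0815, 0.0877]]
('shoulder', 'side') [[0.5972, 0.178, 0.0899], [0.5979, 0.1783, 0.0869], [0.5969, 0.178, 0.0864]]
('nose', 'top') [[0.627, 0.0827, 0.0906], [0.6258, 0.0823, 0.0879], [0.626, 0.0832, 0.0897]]
('shoulder', 'top') [[0.5985, 0.1795, 0.0907], [0.5957, 0.1793, 0.0913], [0.5957, 0.1802, 0.089]]
0.01 [[246.0, 239.0], [257.0, 196.0], [395.0, 229.0], [384.0, 273.0]] [[0.5232, -0.0403], [0.6225, -0.0643], [0.5441, -0.3751], [0.4467, -0.3483]] c [ 0.5341 -0.207 ] edges [(0.1021, -103.58), (0.3205, 165.84), (0.101, 74.62), (0.3174, -13.95)]
0.016 [[246.0, 239.0], [257.0, 196.0], [395.0, 229.0], [384.0, 273.0]] [[0.5228, -0.0407], [0.6216, -0.0646], [0.5436, -0.3737], [0.4467, -0.3471]] c [ 0.5337 -0.2065] edges [(0.1016, -103.58), (0.3189, 165.84), (0.1004, 74.62), (0.3157, -13.95)]
0.01 [[74.0, 187.0], [193.0, 154.0], [215.0, 232.0], [96.0, 265.0]] [[0.6439, 0.3571], [0.7203, 0.083], [0.539, 0.0307], [0.4649, 0.2998]] c [0.592  0.1927] edges [(0.2845, -164.43), (0.1887, 106.1), (0.2791, 15.39), (0.1879, -72.24)]
0.016 [[74.0, 187.0], [193.0, 154.0], [215.0, 232.0], [96.0, 265.0]] [[0.6429, 0.3547], [0.7188, 0.082], [0.5385, 0.0299], [0.4648, 0.2976]] c [0.5913 0.1911] edges [(0.2831, -164.43), (0.1877, 106.1), (0.2777, 15.39), (0.187, -72.24)]
```

View pics/crop1.png

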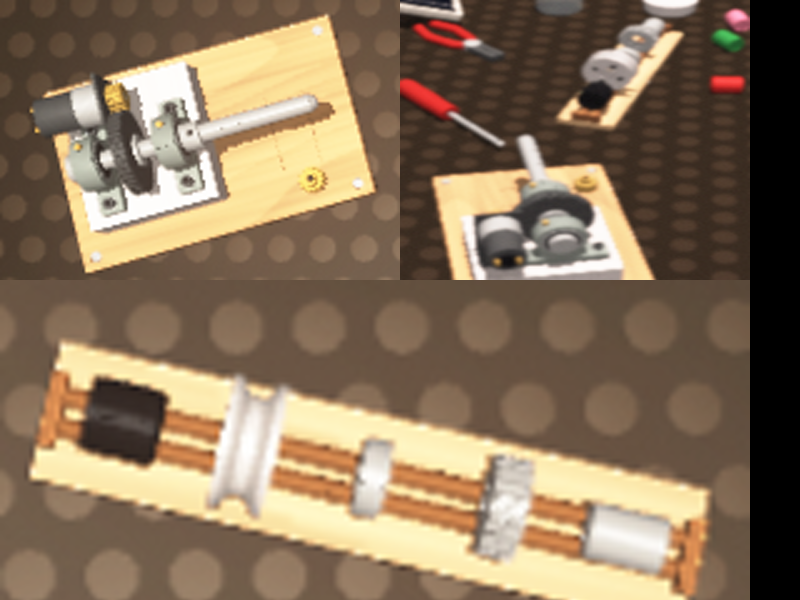

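Run:
```python
from h import *
N=np.array([.6245,.083,.088]);S=np.array([.597,.179,.088])
u=(S-N)/np.linalg.norm(S-N);print("yaw0",np.degrees(np.arctan2(-u[0],u[1])),np.linalg.norm(S-N))
p=np.array([u[1],-u[0],0])
for c in ("top","side"):
    d=vision.camera(c); sat=cv2.cvtColor(d["img"],cv2.COLOR_RGB2HSV)[:,:,1].astype(np.float32)
    L=np.linspace(.006,.085,40);W=np.linspace(-.016,.016,129)
    P=N+L[:,None,None]*u+W[None,:,None]*p
    uv=proj(d,P.reshape(-1,3)).reshape(40,129,2).astype(np.float32)
    s=cv2.remap(sat,uv[...,0],uv[...,1],cv2.INTER_LINEAR)
    print(c,np.round(s[20,::8]).astype(int))
    ce=[];wd=[]
    for r in s:
        t=(r.min()+np.percentile(r,85))/2; i=np.where(r<t)[0]; j=i[np.abs(W[i])<.013]; ce.append((W[j[0]]+W[j[-1]])/2); wd.append(np.ptp(W[j]))
    ce=np.array(ce); k=np.polyfit(L,ce,1); res=ce-np.polyval(k,L)
    print(c,"lateral at nose mm",k[1]*1e3,"at shoulder",(k[1]+.1*k[0])*1e3,"dyaw",-np.degrees(k[0]),"width",np.median(wd)*1e3,"rms",res.std()*1e3)
```

```text
yaw0 15.98480152023462 0.09986115360839772
top [133 132 132 131  64  33  24  14   8  11  17  31  88 100 102 103 104]
top lateral at nose mm -0.47615004631059005 at shoulder 0.25439950602037703 dyaw -0.4185740607373608 width 15.25 rms 0.2222032113180976
side [111 109  98  72  36  21  13  10  10  11  15  17  27  51  88 107 110]
side lateral at nose mm 0.12138970361222598 at shoulder 0.6719068385304099 dyaw -0.3154230838044606 width 19.250000000000004 rms 0.247293703821614
```

Call:
{"op": "move_arm", "data": {
  "delta_pos": [
    [0.31,-0.245,0.06],
    [0.31,-0.245,0.06],
    [0.31,-0.245,0.06],
    [0.31,-0.245,0.06],
    [0.31,-0.245,0.06],
    [0.31,-0.245,0.06],
    [0.31,-0.245,0.06],
    [0.31,-0.245,0.06],
    [0.31,-0.245,0.06],
    [0.31,-0.245,0.06]
  ],
  "spin": [-50,-50,-50,-50,-50,-50,-50,-50,-50,-50],
  "claw": -1,
  "newtons": 40
}}

```text
t: 3.98
tcp_pos: [0.4923, -0.2886, 0.171]
orientation: [0.785, 0.619, 0.001, -0.0]
force: [0.6, 0.5, -0.2]
gripper_width: 0.0854
grip_force: 0.0
```

```bash
cat >> h.py <<'E'
def yaw_of(q):
    from scipy.spatial.transform import Rotation as Ro
    x=Ro.from_quat(q).as_matrix()[:,0]; return np.degrees(np.arctan2(-x[0],x[1]))
def plan(wps):
    o=sensors.get_obs(); p=np.array(o["tcp_pos"]); y=yaw_of(o["orientation"])
    print("now",round(o["t"],2),p.round(4),"yaw",round(y,2),"F",np.round(o["force"],1),"w",round(float(o["gripper_width"]),4))
    for w in wps:
        d=np.array(w[:3])-p; a=np.radians(y); u=np.array([-np.sin(a),np.cos(a)]); q=np.array([u[1],-u[0]])
        print([round(float(v),4) for v in (d[:2]@u,d[:2]@q,-d[2])],"spin",round(float(y-w[3]),2)); p=np.array(w[:3]);y=w[3]
E
python3 - <<'E'
from h import *
plan([(.557,-.159,.15,-13.6),(.557,-.159,.027,-13.6)])
E
```

```text
now 3.98 [ 0.4923 -0.2886  0.171 ] yaw -13.5 F [ 0.6  0.5 -0.2] w 0.0854
[0.1411, 0.0327, 0.021] spin 0.1
[0.0, 0.0, 0.123] spin 0.0
```

Call:
{"op": "move_arm", "data": {
  "delta_pos": [
    [0.141,0.033,0.021],
    [0.141,0.033,0.021],
    [0.141,0.033,0.021],
    [0.141,0.033,0.021],
    [0.141,0.033,0.021],
    [0.141,0.033,0.06],
    [0.141,0.033,0.09],
    [0.141,0.033,0.12],
    [0.141,0.033,0.144],
    [0.141,0.033,0.144]
  ],
  "spin": [0,0,0,0,0,0,0,0,0,0]
}}

```text
t: 4.82
tcp_pos: [0.5536, -0.164, 0.0234]
orientation: [0.786, 0.618, -0.002, -0.002]
force: [-0.5, 0.9, 0.8]
gripper_width: 0.0854
grip_force: 0.0
```

Call:
{"op": "move_arm", "data": {
  "delta_pos": [
    [0,0,0],
    [0,0,0],
    [0,0,0],
    [0,0,0],
    [0,0,0],
    [0,0,0]
  ],
  "spin": [0,0,0,0,0,0],
  "claw": 1,
  "newtons": 40
}}

```text
t: 5.32
tcp_pos: [0.5567, -0.1645, 0.0289]
orientation: [0.787, 0.617, 0.001, 0.001]
force: [-1.8, 0.3, 8.6]
gripper_width: 0.0588
grip_force: 43.9
```

Run:
```python
from h import *
plan([])
d=vision.camera("top");print([(np.round(r["at"],3),r["conf"]) for r in vision.tip_of("top","pulley")[:2]])
d2=vision.camera("side");print([(np.round(r["at"],3),r["conf"]) for r in vision.tip_of("side","pulley")[:2]])
s=cv2.resize(d2["img"][150:270,220:380],None,fx=2.5,fy=2.5,interpolation=2)
a=cv2.resize(d["img"][170:290,230:390],None,fx=2.5,fy=2.5,interpolation=2)
cv2.imwrite("pics/g1.png",np.hstack([a,s])[:,:,::-1])
```

```text
now 5.32 [ 0.5567 -0.1645  0.0289] yaw -13.74 F [-1.8  0.3  8.6] w 0.0588
[]
[(array([ 0.551, -0.16 ,  0.049]), 0.72), (array([ 0.529, -0.272,  0.041]), 0.28)]
```

View pics/g1.png

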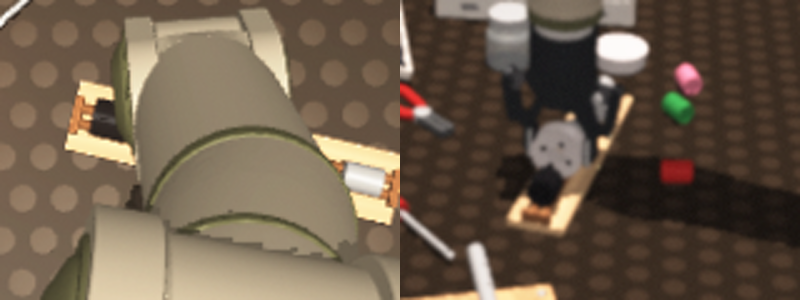

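Run:
```python
from h import *
plan([(.6378,.0349,.068,15.6)])
```

```text
now 5.52 [ 0.5567 -0.1645  0.0289] yaw -13.74 F [-1.9 -0.3  8.7] w 0.0587
[0.213, 0.0314, -0.0391] spin -29.34
```

Call:
{"op": "move_arm", "data": {
  "delta_pos": [
    [0,0,-0.02],
    [0,0,-0.045],
    [0.03,0.004,-0.045],
    [0.213,0.031,-0.045],
    [0.213,0.031,-0.045],
    [0.213,0.031,-0.042],
    [0.213,0.031,-0.039],
    [0.213,0.031,-0.039],
    [0.213,0.031,-0.039],
    [0.213,0.031,-0.039]
  ],
  "spin": [0,0,0,-7,-14,-21,-29.3,-29.3,-29.3,-29.3]
}}

```text
t: 6.35
tcp_pos: [0.6366, 0.0368, 0.0665]
orientation: [0.604, 0.797, 0.0, -0.0]
force: [-0.1, -0.8, -1.8]
gripper_width: 0.0588
grip_force: 44.4
```

Call:
{"op": "move_arm", "data": {
  "delta_pos": [
    [0,0,0],
    [0,0,0],
    [0,0,0]
  ],
  "spin": [0,0,0]
}}

```text
t: 6.6
tcp_pos: [0.6363, 0.0337, 0.0665]
orientation: [0.606, 0.796, -0.0, 0.0]
force: [0.3, 0.2, -1.6]
gripper_width: 0.0588
grip_force: 44.4
```

Run:
```python
from h import *
plan([(.6378,.0349,.068,15.6)])
d=vision.camera("top");print([(np.round(r["at"],3),r["conf"]) for r in vision.tip_of("top","pulley")[:2]])
d2=vision.camera("side");print([(np.round(r["at"],3),r["conf"]) for r in vision.tip_of("side","pulley")[:2]])
s=cv2.resize(d2["img"][200:320,180:340],None,fx=2.5,fy=2.5,interpolation=2)
a=cv2.resize(d["img"][130:250,120:280],None,fx=2.5,fy=2.5,interpolation=2)
cv2.imwrite("pics/g2.png",np.hstack([a,s])[:,:,::-1])
```

```text
now 6.6 [0.6363 0.0337 0.0665] yaw 15.43 F [ 0.3  0.2 -1.6] w 0.0588
[0.0008, 0.0018, -0.0015] spin -0.17
[]
[(array([0.629, 0.037, 0.087]), 0.84)]
```

View pics/g2.png

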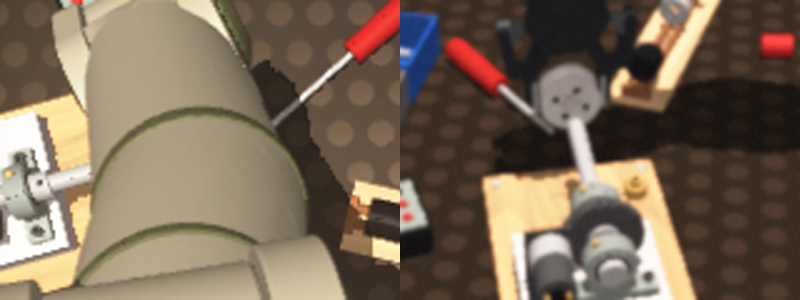

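Call:
{"op": "move_arm", "data": {
  "delta_pos": [
    [0.001,0.0018,-0.0015],
    [0.02,0.0018,-0.0015],
    [0.03,0.0018,-0.0015],
    [0.04,0.0018,-0.0015],
    [0.05,0.0018,-0.0015],
    [0.06,0.0018,-0.0015],
    [0.07,0.0018,-0.0015],
    [0.075,0.0018,-0.0015],
    [0.075,0.0018,-0.0015]
  ],
  "spin": [-0.2,-0.2,-0.2,-0.2,-0.2,-0.2,-0.2,-0.2,-0.2]
}}

```text
t: 7.55
tcp_pos: [0.6178, 0.1103, 0.0678]
orientation: [0.602, 0.798, 0.0, -0.0]
force: [-0.2, 0.4, -0.9]
gripper_width: 0.0585
grip_force: 44.4
```

Run:
```python
from h import *
plan([(.6378-.269*.075,.0349+.963*.075,.068,15.6)])
```

```text
now 7.55 [0.6178 0.1103 0.0678] yaw 15.92 F [-0.2  0.4 -0.9] w 0.0585
[-0.0031, -0.001, -0.0002] spin 0.32
```

Call:
{"op": "move_arm", "data": {
  "delta_pos": [
    [0.01,0,0],
    [0.02,0,0],
    [0.03,0,0],
    [0.04,0,0],
    [0.045,0,0],
    [0.05,0,0],
    [0.05,0,0],
    [0.05,0,0]
  ],
  "spin": [0.3,0.3,0.3,0.3,0.3,0.3,0.3,0.3]
}}

```text
t: 8.22
tcp_pos: [0.6045, 0.1566, 0.0677]
orientation: [0.605, 0.796, -0.0, 0.0]
force: [1.0, -0.3, -1.4]
gripper_width: 0.0585
grip_force: 44.4
```

Call:
{"op": "move_arm", "data": {
  "delta_pos": [
    [0.003,0,0],
    [0.006,0,0],
    [0.008,0,0],
    [0.008,0,0]
  ],
  "spin": [0,0,0,0]
}}

```text
t: 8.55
tcp_pos: [0.6025, 0.1641, 0.0678]
orientation: [0.605, 0.796, -0.0, 0.0]
force: [1.1, 0.9, -1.6]
gripper_width: 0.0585
grip_force: 44.4
```

Call:
{"op": "move_arm", "data": {
  "delta_pos": [
    [0.002,0,0],
    [0.004,0,0],
    [0.006,0,0],
    [0.006,0,0]
  ],
  "spin": [0,0,0,0]
}}

```text
t: 8.88
tcp_pos: [0.6023, 0.1642, 0.0678]
orientation: [0.607, 0.795, -0.002, 0.002]
force: [4.5, -15.7, 0.6]
gripper_width: 0.0586
grip_force: 44.6
```

Call:
{"op": "move_arm", "data": {
  "delta_pos": [
    [0.002,0,0],
    [0.003,0,0],
    [0.003,0,0],
    [0.003,0,0]
  ],
  "spin": [0,0,0,0]
}}

```text
t: 9.22
tcp_pos: [0.6023, 0.1642, 0.0678]
orientation: [0.608, 0.794, -0.003, 0.003]
force: [7.2, -22.4, 1.5]
gripper_width: 0.0588
grip_force: 44.8
```

Call:
{"op": "move_arm", "data": {
  "delta_pos": [
    [-0.005,0,0],
    [-0.009,0,0],
    [-0.009,0,0]
  ],
  "spin": [0,0,0]
}}

```text
t: 9.47
tcp_pos: [0.6026, 0.1635, 0.0677]
orientation: [0.606, 0.796, -0.0, -0.0]
force: [0.3, -0.1, -1.8]
gripper_width: 0.0585
grip_force: 44.4
```

Call:
{"op": "move_arm", "data": {
  "delta_pos": [
    [0,0,0],
    [0,0,0],
    [0,0,0],
    [0,0,0],
    [0,0,-0.02],
    [0,0,-0.05],
    [0,0,-0.09],
    [0,0,-0.1],
    [0,0,-0.1]
  ],
  "spin": [0,0,0,0,0,0,0,0,0],
  "claw": -1
}}

```text
t: 10.22
tcp_pos: [0.6042, 0.1653, 0.1715]
orientation: [0.605, 0.796, 0.003, 0.002]
force: [-0.1, -0.1, 0.2]
gripper_width: 0.0852
grip_force: 0.0
```

Run:
```python
from h import *
plan([(.5165,-.327,.13,-13.6),(.5165,-.327,.017,-13.6)])
for c in("side","top"):
  for n in ("pulley","sleeve","gear","cap","nose"):
    if n=="pulley": d=vision.camera(c)
    print(c,n,[(np.round(r["at"],3).tolist(),round(r["conf"],2)) for r in vision.tip_of(c,n)[:4]])
```

```text
now 10.22 [0.6042 0.1653 0.1715] yaw 15.5 F [-0.1 -0.1  0.2] w 0.0852
[-0.451, -0.216, 0.0415] spin 29.1
[0.0, 0.0, 0.113] spin 0.0
side pulley [([0.595, 0.168, 0.086], 0.8)]
side sleeve [([0.422, -0.185, 0.007], 0.62), ([0.423, -0.327, 0.017], 0.58), ([0.407, -0.399, 0.012], 0.43), ([0.517, -0.327, 0.03], 0.42)]
side gear [([0.528, -0.271, 0.041], 0.69), ([0.52, -0.327, 0.03], 0.24), ([0.566, -0.104, 0.037], 0.17)]
side cap [([0.568, -0.106, 0.033], 0.6), ([0.596, 0.18, 0.084], 0.26)]
side nose [([0.621, 0.085, 0.088], 0.73), ([0.566, 0.097, 0.014], 0.49)]
top pulley [([0.568, -0.102, 0.035], 0.58), ([0.599, 0.175, 0.088], 0.53)]
top sleeve [([0.518, -0.329, 0.033], 0.73), ([0.422, -0.185, 0.014], 0.6), ([0.408, -0.4, 0.012], 0.46)]
top gear [([0.528, -0.273, 0.042], 0.52)]
top cap [([0.568, -0.101, 0.035], 0.72)]
top nose [([0.625, 0.083, 0.089], 0.91)]
```

Call:
{"op": "move_arm", "data": {
  "delta_pos": [
    [-0.36,-0.172,0.02],
    [-0.36,-0.172,0.02],
    [-0.36,-0.172,0.02],
    [-0.36,-0.172,0.02],
    [-0.36,-0.172,0.02],
    [-0.36,-0.172,0.02],
    [-0.36,-0.172,0.02],
    [-0.36,-0.172,0.02],
    [-0.36,-0.172,0.02],
    [-0.36,-0.172,0.02]
  ],
  "spin": [29.1,29.1,29.1,29.1,29.1,29.1,29.1,29.1,29.1,29.1]
}}

```text
t: 11.65
tcp_pos: [0.5311, -0.2338, 0.1475]
orientation: [0.787, 0.617, -0.001, 0.0]
force: [0.1, 0.4, 0.3]
gripper_width: 0.0854
grip_force: 0.0
```

Run:
```python
from h import *
plan([(.5175,-.328,.09,-13.6),(.5175,-.328,.017,-13.6)])
```

```text
now 11.65 [ 0.5311 -0.2338  0.1475] yaw -13.85 F [0.1 0.4 0.3] w 0.0854
[-0.0947, 0.0093, 0.0575] spin -0.25
[0.0, 0.0, 0.073] spin 0.0
```

Call:
{"op": "move_arm", "data": {
  "delta_pos": [
    [-0.04,0.004,0],
    [-0.08,0.009,0],
    [-0.095,0.009,0.03],
    [-0.095,0.009,0.06],
    [-0.095,0.009,0.09],
    [-0.095,0.009,0.105],
    [-0.095,0.009,0.115],
    [-0.095,0.009,0.12],
    [-0.095,0.009,0.12],
    [-0.095,0.009,0.12]
  ],
  "spin": [-0.2,-0.2,-0.2,-0.2,-0.2,-0.2,-0.2,-0.2,-0.2,-0.2]
}}

```text
t: 12.48
tcp_pos: [0.5197, -0.3232, 0.0284]
orientation: [0.785, 0.62, 0.0, 0.0]
force: [-0.4, -0.5, -0.7]
gripper_width: 0.0853
grip_force: 0.0
```

Run:
```python
from h import *
plan([(.5175,-.328,.017,-13.6)])
d2=vision.camera("side");d=vision.camera("top")
s=cv2.resize(d2["img"][150:250,250:370],None,fx=3.3,fy=3,interpolation=2)
a=cv2.resize(d["img"][190:290,310:430],None,fx=3.3,fy=3,interpolation=2)
cv2.imwrite("pics/g3.png",np.hstack([a,s])[:,:,::-1])
```

```text
now 12.48 [ 0.5197 -0.3232  0.0284] yaw -13.4 F [-0.4 -0.5 -0.7] w 0.0853
[-0.0052, -0.001, 0.0114] spin 0.2
```

View pics/g3.png

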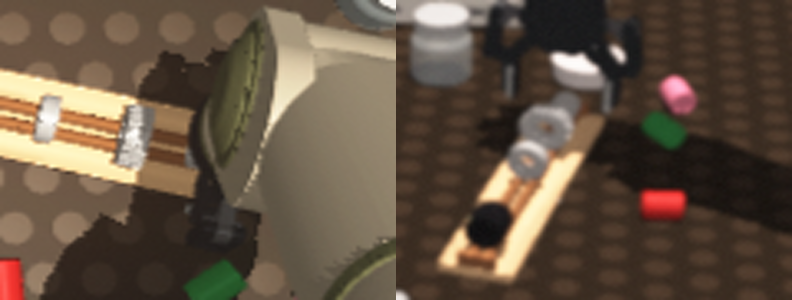

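Call:
{"op": "move_arm", "data": {
  "delta_pos": [
    [-0.005,-0.001,0.008],
    [-0.005,-0.001,0.011],
    [-0.005,-0.001,0.011]
  ],
  "spin": [0,0,0]
}}

```text
t: 12.83
tcp_pos: [0.5165, -0.3282, 0.0163]
orientation: [0.785, 0.619, -0.0, -0.0]
force: [0.3, 0.7, 0.4]
gripper_width: 0.0853
grip_force: 0.0
```

Call:
{"op": "move_arm", "data": {
  "delta_pos": [
    [0,0,0],
    [0,0,0],
    [0,0,0],
    [0,0,0],
    [0,0,0],
    [0,0,0],
    [0,0,0],
    [0,0,0]
  ],
  "spin": [0,0,0,0,0,0,0,0],
  "claw": 1,
  "newtons": 40
}}

```text
t: 13.5
tcp_pos: [0.5164, -0.3276, 0.017]
orientation: [0.785, 0.62, -0.0, -0.0]
force: [-2.9, 1.7, 5.4]
gripper_width: 0.0242
grip_force: 39.1
```

Run:
```python
from h import *
plan([(.6378,.0349,.073,15.6)])
```

```text
now 13.5 [ 0.5164 -0.3276  0.017 ] yaw -13.42 F [-2.9  1.7  5.4] w 0.0242
[0.3807, 0.0339, -0.056] spin -29.02
```

Call:
{"op": "move_arm", "data": {
  "delta_pos": [
    [0,0,-0.02],
    [0,0,-0.06],
    [0.01,0,-0.075],
    [0.05,0.01,-0.075],
    [0.09,0.02,-0.075],
    [0.13,0.03,-0.075],
    [0.17,0.034,-0.075],
    [0.21,0.034,-0.075],
    [0.24,0.034,-0.065],
    [0.27,0.034,-0.056]
  ],
  "spin": [0,0,0,-6,-12,-18,-24,-29,-29,-29]
}}

```text
t: 14.33
tcp_pos: [0.6135, -0.0704, 0.0729]
orientation: [0.604, 0.797, 0.001, 0.0]
force: [1.1, -0.9, -1.5]
gripper_width: 0.0245
grip_force: 39.7
```

Run:
```python
from h import *
plan([(.6378,.0349,.073,15.6)])
```

```text
now 14.33 [ 0.6135 -0.0704  0.0729] yaw 15.68 F [ 1.1 -0.9 -1.5] w 0.0245
[0.0948, 0.0518, -0.0001] spin 0.08
```

Call:
{"op": "move_arm", "data": {
  "delta_pos": [
    [0.03,0.017,0],
    [0.06,0.034,0],
    [0.085,0.048,0],
    [0.095,0.052,0],
    [0.095,0.052,0],
    [0.095,0.052,0],
    [0.095,0.052,0]
  ],
  "spin": [0,0,0,0,0,0,0]
}}

```text
t: 14.92
tcp_pos: [0.6369, 0.0307, 0.0726]
orientation: [0.605, 0.796, -0.001, 0.0]
force: [0.1, -1.1, -0.8]
gripper_width: 0.0244
grip_force: 39.7
```

Run:
```python
from h import *
plan([(.6378,.0349,.073,15.6)])
d2=vision.camera("side");print([(np.round(r["at"],3),r["conf"]) for r in vision.tip_of("side","sleeve")[:5]])
```

```text
now 14.92 [0.6369 0.0307 0.0726] yaw 15.5 F [ 0.1 -1.1 -0.8] w 0.0244
[0.0038, 0.002, -0.0004] spin -0.1
[(array([0.638, 0.031, 0.086]), 0.62), (array([ 0.407, -0.401,  0.017]), 0.59), (array([ 0.42 , -0.328,  0.016]), 0.45), (array([ 0.423, -0.185,  0.013]), 0.45)]
```

Call:
{"op": "move_arm", "data": {
  "delta_pos": [
    [0.004,0.002,-0.0004],
    [0.02,0.002,-0.0004],
    [0.032,0.002,-0.0004],
    [0.04,0.002,-0.0004],
    [0.048,0.002,-0.0004],
    [0.056,0.002,-0.0004],
    [0.065,0.002,-0.0004],
    [0.074,0.002,-0.0004],
    [0.08,0.002,-0.0004],
    [0.08,0.002,-0.0004]
  ],
  "spin": [0,0,0,0,0,0,0,0,0,0]
}}

```text
t: 15.85
tcp_pos: [0.6173, 0.1122, 0.0732]
orientation: [0.604, 0.797, 0.0, -0.0]
force: [-0.9, 1.1, -0.8]
gripper_width: 0.0245
grip_force: 39.7
```

Run:
```python
from h import *
plan([(.6243-.269*.0287,.083+.963*.0287,.073,15.6),(.6243-.269*.061,.083+.963*.061,.073,15.6)])
```

```text
now 15.85 [0.6173 0.1122 0.0732] yaw 15.71 F [-0.9  1.1 -0.8] w 0.0245
[-0.0013, -0.0011, 0.0002] spin 0.11
[0.0323, -0.0, -0.0] spin 0.0
```

Call:
{"op": "move_arm", "data": {
  "delta_pos": [
    [0.008,-0.0005,0],
    [0.014,-0.0005,0],
    [0.02,-0.0005,0],
    [0.024,-0.0005,0],
    [0.028,-0.0005,0],
    [0.031,-0.0005,0],
    [0.033,-0.0005,0],
    [0.035,-0.0005,0],
    [0.036,-0.0005,0],
    [0.036,-0.0005,0]
  ],
  "spin": [0,0,0,0,0,0,0,0,0,0]
}}

```text
t: 16.68
tcp_pos: [0.6088, 0.1398, 0.0732]
orientation: [0.606, 0.795, -0.002, 0.002]
force: [5.1, -11.4, 0.1]
gripper_width: 0.0245
grip_force: 39.8
```

Run:
```python
from h import *
plan([(.6243-.269*.061,.083+.963*.061,.073,15.6)])
```

```text
now 16.68 [0.6088 0.1398 0.0732] yaw 15.37 F [  5.1 -11.4   0.1] w 0.0245
[0.0021, -0.0004, 0.0002] spin -0.23
```

Call:
{"op": "move_arm", "data": {
  "delta_pos": [
    [0.003,0,0],
    [0.004,0,0],
    [0.004,0,0],
    [-0.004,0,0],
    [-0.005,0,0],
    [-0.005,0,0]
  ],
  "spin": [0,0,0,0,0,0]
}}

```text
t: 17.18
tcp_pos: [0.609, 0.1397, 0.0732]
orientation: [0.605, 0.796, 0.0, -0.0]
force: [0.3, 0.1, -0.9]
gripper_width: 0.0248
grip_force: 39.7
```

Call:
{"op": "move_arm", "data": {
  "delta_pos": [
    [0,0,0],
    [0,0,0],
    [0,0,0],
    [0,0,-0.02],
    [0,0,-0.05],
    [0,0,-0.09],
    [0,0,-0.1],
    [0,0,-0.1],
    [0,0,-0.1]
  ],
  "spin": [0,0,0,0,0,0,0,0,0],
  "claw": -1
}}

```text
t: 17.93
tcp_pos: [0.6091, 0.1403, 0.1739]
orientation: [0.605, 0.797, 0.001, 0.001]
force: [-0.1, -0.6, -1.3]
gripper_width: 0.0854
grip_force: 0.0
```

Run:
```python
from h import *
plan([(.527,-.272,.13,-13.6)])
d=vision.camera("top");d2=vision.camera("side")
a=cv2.resize(d["img"][150:262,60:220],None,fx=2.5,fy=2.5,interpolation=2)
s=cv2.resize(d2["img"][220:320,210:310],None,fx=3.9,fy=2.8,interpolation=2)
cv2.imwrite("pics/g4.png",np.hstack([a,s])[:,:,::-1])
```

```text
now 17.93 [0.6091 0.1403 0.1739] yaw 15.61 F [-0.1 -0.6 -1.3] w 0.0854
[-0.375, -0.1901, 0.0439] spin 29.21
```

View pics/g4.png

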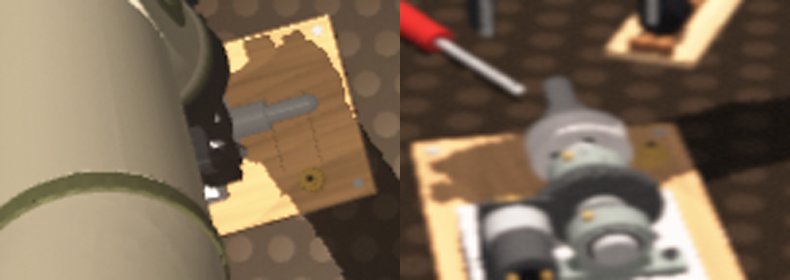

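Call:
{"op": "move_arm", "data": {
  "delta_pos": [
    [-0.37,-0.188,0.02],
    [-0.37,-0.188,0.02],
    [-0.37,-0.188,0.02],
    [-0.37,-0.188,0.02],
    [-0.37,-0.188,0.02],
    [-0.37,-0.188,0.02],
    [-0.37,-0.188,0.02],
    [-0.37,-0.188,0.02],
    [-0.37,-0.188,0.02],
    [-0.37,-0.188,0.02]
  ],
  "spin": [29.2,29.2,29.2,29.2,29.2,29.2,29.2,29.2,29.2,29.2]
}}

```text
t: 18.87
tcp_pos: [0.5258, -0.2687, 0.1516]
orientation: [0.786, 0.618, -0.001, -0.001]
force: [0.4, -0.2, 0.0]
gripper_width: 0.0851
grip_force: 0.0
```

Run:
```python
from h import *
plan([(.5275,-.272,.022,-13.6)])
```

```text
now 18.87 [ 0.5258 -0.2687  0.1516] yaw -13.6 F [ 0.4 -0.2  0. ] w 0.0851
[-0.0028, 0.0024, 0.1296] spin 0.0
```

Call:
{"op": "move_arm", "data": {
  "delta_pos": [
    [-0.003,0.002,0.03],
    [-0.003,0.002,0.06],
    [-0.003,0.002,0.085],
    [-0.003,0.002,0.105],
    [-0.003,0.002,0.12],
    [-0.003,0.002,0.126],
    [-0.003,0.002,0.129],
    [-0.003,0.002,0.129]
  ],
  "spin": [0,0,0,0,0,0,0,0]
}}

```text
t: 19.53
tcp_pos: [0.5281, -0.2701, 0.0233]
orientation: [0.786, 0.618, -0.0, -0.001]
force: [-1.1, 0.3, 0.1]
gripper_width: 0.0858
grip_force: 0.0
```

Run:
```python
from h import *
plan([(.5275,-.272,.022,-13.6)])
```

```text
now 19.53 [ 0.5281 -0.2701  0.0233] yaw -13.59 F [-1.1  0.3  0.1] w 0.0858
[-0.002, -0.0001, 0.0013] spin 0.01
```

Call:
{"op": "move_arm", "data": {
  "delta_pos": [
    [0,0,0],
    [0,0,0],
    [0,0,0],
    [0,0,0],
    [0,0,0],
    [0,0,0],
    [0,0,0]
  ],
  "spin": [0,0,0,0,0,0,0],
  "claw": 1,
  "newtons": 40
}}

```text
t: 20.12
tcp_pos: [0.5297, -0.2709, 0.0252]
orientation: [0.786, 0.618, 0.001, 0.001]
force: [0.5, -0.6, 7.6]
gripper_width: 0.045
grip_force: 40.5
```

Run:
```python
from h import *
o=sensors.get_obs();print(o["moment"].round(2) if hasattr(o["moment"],"round") else o["moment"])
plan([(.6378,.0349,.088-.042+o["tcp_pos"][2],15.6)])
```

```text
[-0.   -0.19  0.01]
now 20.12 [ 0.5297 -0.2709  0.0252] yaw -13.61 F [ 0.5 -0.6  7.6] w 0.045
[0.3227, 0.0331, -0.046] spin -29.21
```

Call:
{"op": "move_arm", "data": {
  "delta_pos": [
    [0,0,-0.02],
    [0,0,-0.055],
    [0.01,0,-0.06],
    [0.05,0.01,-0.06],
    [0.09,0.02,-0.06],
    [0.13,0.03,-0.06],
    [0.17,0.034,-0.06],
    [0.21,0.034,-0.055],
    [0.24,0.034,-0.048],
    [0.27,0.034,-0.046]
  ],
  "spin": [0,0,0,-6,-12,-18,-24,-29,-29,-29]
}}

```text
t: 20.95
tcp_pos: [0.6246, -0.0136, 0.0692]
orientation: [0.605, 0.796, -0.0, -0.001]
force: [0.3, -0.1, -1.8]
gripper_width: 0.0444
grip_force: 41.7
```

Call:
{"op": "move_arm", "data": {
  "delta_pos": [
    [0.02,0.012,0],
    [0.035,0.022,0],
    [0.044,0.026,0],
    [0.044,0.026,0],
    [0.044,0.026,0],
    [0.044,0.026,0]
  ],
  "spin": [0,0,0,0,0,0]
}}

```text
t: 21.45
tcp_pos: [0.6379, 0.0313, 0.07]
orientation: [0.607, 0.795, -0.001, 0.0]
force: [0.1, 0.2, -1.8]
gripper_width: 0.0445
grip_force: 41.7
```

Run:
```python
from h import *
plan([(.6378,.0349,.0712,15.6)])
d2=vision.camera("side");print([(np.round(r["at"],3),r["conf"]) for r in vision.tip_of("side","gear")[:3]])
```

```text
now 21.45 [0.6379 0.0313 0.07  ] yaw 15.29 F [ 0.1  0.2 -1.8] w 0.0445
[0.0035, 0.0008, -0.0012] spin -0.31
[(array([0.636, 0.031, 0.087]), 0.47)]
```

Call:
{"op": "move_arm", "data": {
  "delta_pos": [
    [0.004,0.001,-0.0012],
    [0.02,0.001,-0.0012],
    [0.034,0.001,-0.0012],
    [0.042,0.001,-0.0012],
    [0.05,0.001,-0.0012],
    [0.058,0.001,-0.0012],
    [0.066,0.001,-0.0012],
    [0.074,0.001,-0.0012],
    [0.078,0.001,-0.0012],
    [0.08,0.001,-0.0012]
  ],
  "spin": [-0.3,-0.3,-0.3,-0.3,-0.3,-0.3,-0.3,-0.3,-0.3,-0.3]
}}

```text
t: 22.38
tcp_pos: [0.618, 0.1116, 0.0713]
orientation: [0.604, 0.797, -0.0, -0.0]
force: [0.3, 0.3, -1.0]
gripper_width: 0.0445
grip_force: 41.7
```

Run:
```python
from h import *
plan([(.6243-.269*.034,.083+.963*.034,.0712,15.6)])
```

```text
now 22.38 [0.618  0.1116 0.0713] yaw 15.74 F [ 0.3  0.3 -1. ] w 0.0445
[0.0048, -0.0016, 0.0001] spin 0.14
```

Call:
{"op": "move_arm", "data": {
  "delta_pos": [
    [0.002,-0.001,0],
    [0.004,-0.001,0],
    [0.006,-0.001,0],
    [0.008,-0.001,0],
    [0.01,-0.001,0],
    [0.011,-0.001,0],
    [0.011,-0.001,0]
  ],
  "spin": [0,0,0,0,0,0,0]
}}

```text
t: 22.97
tcp_pos: [0.6151, 0.1177, 0.0713]
orientation: [0.605, 0.796, -0.001, 0.001]
force: [1.8, -7.0, -1.7]
gripper_width: 0.0446
grip_force: 41.8
```

Run:
```python
from h import *
plan([(.6243-.269*.034,.083+.963*.034,.0712,15.6)])
```

```text
now 22.97 [0.6151 0.1177 0.0713] yaw 15.53 F [ 1.8 -7.  -1.7] w 0.0446
[-0.0019, -0.0005, 0.0001] spin -0.07
```

Contact where expected. Press on a little, relax, release.

Call:
{"op": "move_arm", "data": {
  "delta_pos": [
    [0.003,0,0],
    [0.006,0,0],
    [0.006,0,0],
    [0,0,0],
    [-0.003,0,0],
    [-0.003,0,0]
  ],
  "spin": [0,0,0,0,0,0]
}}

```text
t: 23.47
tcp_pos: [0.6153, 0.1175, 0.0713]
orientation: [0.604, 0.797, 0.0, -0.0]
force: [-0.4, 0.0, -1.1]
gripper_width: 0.0444
grip_force: 41.8
```

Call:
{"op": "move_arm", "data": {
  "delta_pos": [
    [0,0,0],
    [0,0,0],
    [0,0,0],
    [0,0,0],
    [0,0,-0.02],
    [0,0,-0.05],
    [0,0,-0.09],
    [0,0,-0.09],
    [0,0,-0.09]
  ],
  "spin": [0,0,0,0,0,0,0,0,0],
  "claw": -1
}}

```text
t: 24.22
tcp_pos: [0.6164, 0.1187, 0.1639]
orientation: [0.604, 0.797, 0.002, 0.001]
force: [-0.9, 0.6, -0.2]
gripper_width: 0.0854
grip_force: 0.0
```

Run:
```python
from h import *
plan([(.5685,-.103,.13,-13.6)])
for c in("side","top"):
    d=vision.camera(c)
    for n in ("gear","cap"): print(c,n,[(np.round(r["at"],3).tolist(),round(r["conf"],2)) for r in vision.tip_of(c,n)[:3]])
```

```text
now 24.22 [0.6164 0.1187 0.1639] yaw 15.7 F [-0.9  0.6 -0.2] w 0.0854
[-0.2005, -0.1061, 0.0339] spin 29.3
side gear [([0.612, 0.116, 0.084], 0.69), ([0.571, -0.105, 0.035], 0.32)]
side cap [([0.57, -0.105, 0.034], 0.62)]
top gear [([0.612, 0.116, 0.088], 0.56)]
top cap [([0.568, -0.101, 0.035], 0.54), ([0.609, 0.117, 0.087], 0.33)]
```

Call:
{"op": "move_arm", "data": {
  "delta_pos": [
    [-0.2,-0.106,0],
    [-0.2,-0.106,0],
    [-0.2,-0.106,0],
    [-0.2,-0.106,0],
    [-0.2,-0.106,0.02],
    [-0.2,-0.106,0.05],
    [-0.2,-0.106,0.08],
    [-0.2,-0.106,0.11],
    [-0.2,-0.106,0.13],
    [-0.2,-0.106,0.13]
  ],
  "spin": [29.3,29.3,29.3,29.3,29.3,29.3,29.3,29.3,29.3,29.3]
}}

```text
t: 25.35
tcp_pos: [0.5646, -0.1028, 0.027]
orientation: [0.786, 0.618, -0.002, -0.002]
force: [-0.4, 1.1, -0.1]
gripper_width: 0.0855
grip_force: 0.0
```

Run:
```python
from h import *
plan([(.5687,-.103,.019,-13.6)])
```

```text
now 25.35 [ 0.5646 -0.1028  0.027 ] yaw -13.6 F [-0.4  1.1 -0.1] w 0.0855
[0.0007, 0.004, 0.008] spin -0.0
```

Call:
{"op": "move_arm", "data": {
  "delta_pos": [
    [0.001,0.003,0.004],
    [0.001,0.003,0.008],
    [0.001,0.003,0.008],
    [0.001,0.003,0.008]
  ],
  "spin": [0,0,0,0]
}}

```text
t: 25.68
tcp_pos: [0.5709, -0.1028, 0.0243]
orientation: [0.786, 0.618, 0.0, 0.0]
force: [-1.5, -0.1, 1.3]
gripper_width: 0.0853
grip_force: 0.0
```

Call:
{"op": "move_arm", "data": {
  "delta_pos": [
    [0,0,0],
    [0,0,0],
    [0,0,0],
    [0,0,0],
    [0,0,0],
    [0,0,0],
    [0,0,0]
  ],
  "spin": [0,0,0,0,0,0,0],
  "claw": 1,
  "newtons": 40
}}

```text
t: 26.27
tcp_pos: [0.5695, -0.1028, 0.0238]
orientation: [0.786, 0.618, -0.0, -0.0]
force: [-3.7, 0.6, 8.0]
gripper_width: 0.0325
grip_force: 39.1
```

Run:
```python
from h import *
o=sensors.get_obs()
plan([(.6400,.0270,.088-.036+o["tcp_pos"][2],15.6)])
```

```text
now 26.27 [ 0.5695 -0.1028  0.0238] yaw -13.61 F [-3.7  0.6  8. ] w 0.0325
[0.1427, 0.0379, -0.052] spin -29.21
```

Call:
{"op": "move_arm", "data": {
  "delta_pos": [
    [0,0,-0.02],
    [0,0,-0.05],
    [0.01,0,-0.052],
    [0.04,0.01,-0.052],
    [0.07,0.02,-0.052],
    [0.1,0.03,-0.052],
    [0.13,0.036,-0.052],
    [0.143,0.038,-0.052],
    [0.143,0.038,-0.052],
    [0.143,0.038,-0.052]
  ],
  "spin": [0,0,0,-6,-12,-18,-24,-29.2,-29.2,-29.2]
}}

```text
t: 27.1
tcp_pos: [0.6406, 0.0278, 0.075]
orientation: [0.605, 0.796, -0.0, -0.0]
force: [0.2, 0.4, -0.9]
gripper_width: 0.0322
grip_force: 40.2
```

Call:
{"op": "move_arm", "data": {
  "delta_pos": [
    [0,0,0],
    [0,0,0],
    [0,0,0]
  ],
  "spin": [0,0,0]
}}

```text
t: 27.35
tcp_pos: [0.6405, 0.0257, 0.0754]
orientation: [0.606, 0.796, -0.0, 0.0]
force: [-0.0, -0.5, -0.7]
gripper_width: 0.0323
grip_force: 40.2
```

Run:
```python
from h import *
plan([(.64,.027,.0758,15.6)])
d=vision.camera("side");print([(np.round(r["at"],3),r["conf"]) for r in vision.tip_of("side","cap")[:3]])
s=cv2.resize(d["img"][200:310,210:340],None,fx=4,fy=4,interpolation=2)
cv2.imwrite("pics/g5.png",s[:,:,::-1])
```

```text
now 27.35 [0.6405 0.0257 0.0754] yaw 15.44 F [-0.  -0.5 -0.7] w 0.0323
[0.0014, -0.0001, -0.0004] spin -0.16
[(array([0.64 , 0.024, 0.086]), 0.45)]
```

View pics/g5.png

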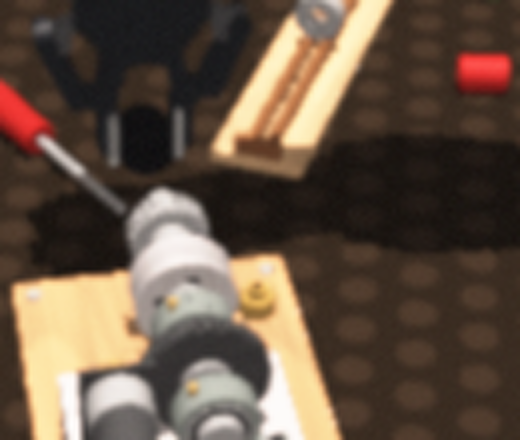

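Call:
{"op": "move_arm", "data": {
  "delta_pos": [
    [0.015,0,-0.0004],
    [0.027,0,-0.0004],
    [0.035,0,-0.0004],
    [0.041,0,-0.0004],
    [0.047,0,-0.0004],
    [0.053,0,-0.0004],
    [0.058,0,-0.0004],
    [0.062,0,-0.0004],
    [0.062,0,-0.0004]
  ],
  "spin": [-0.1,-0.1,-0.1,-0.1,-0.1,-0.1,-0.1,-0.1,-0.1]
}}

```text
t: 28.2
tcp_pos: [0.624, 0.088, 0.0758]
orientation: [0.604, 0.797, 0.0, -0.0]
force: [-0.1, 1.3, 0.1]
gripper_width: 0.0326
grip_force: 40.2
```

Call:
{"op": "move_arm", "data": {
  "delta_pos": [
    [0.002,0,0],
    [0.004,0,0],
    [0.006,0,0],
    [0.008,0,0],
    [0.01,0,0],
    [0.012,0,0],
    [0.012,0,0]
  ],
  "spin": [0,0,0,0,0,0,0]
}}

```text
t: 28.78
tcp_pos: [0.6217, 0.0954, 0.0758]
orientation: [0.605, 0.796, -0.001, 0.001]
force: [3.4, -7.7, 0.6]
gripper_width: 0.0324
grip_force: 40.2
```

Run:
```python
from h import *
plan([(.6243-.269*.011,.083+.963*.011,.0758,15.6)])
```

```text
now 28.78 [0.6217 0.0954 0.0758] yaw 15.56 F [ 3.4 -7.7  0.6] w 0.0324
[-0.0017, -0.0009, 0.0] spin -0.04
```

Call:
{"op": "move_arm", "data": {
  "delta_pos": [
    [0.003,0,0],
    [0.006,0,0],
    [0.006,0,0],
    [0.006,0,0]
  ],
  "spin": [0,0,0,0]
}}

```text
t: 29.12
tcp_pos: [0.6214, 0.0956, 0.0759]
orientation: [0.607, 0.795, -0.003, 0.003]
force: [7.0, -21.6, -0.1]
gripper_width: 0.0325
grip_force: 40.3
```

Call:
{"op": "move_arm", "data": {
  "delta_pos": [
    [-0.004,0,0],
    [-0.008,0,0],
    [-0.009,0,0],
    [-0.009,0,0]
  ],
  "spin": [0,0,0,0]
}}

```text
t: 29.45
tcp_pos: [0.6219, 0.0954, 0.0758]
orientation: [0.604, 0.797, -0.0, 0.0]
force: [0.9, -3.4, -0.4]
gripper_width: 0.0323
grip_force: 40.2
```

Call:
{"op": "move_arm", "data": {
  "delta_pos": [
    [0,0,0],
    [0,0,0],
    [0,0,0],
    [0,0,0],
    [0,0,-0.02],
    [0,0,-0.05],
    [0,0,-0.09],
    [0,0,-0.12],
    [-0.04,0,-0.12],
    [-0.08,0,-0.12]
  ],
  "spin": [0,0,0,0,0,0,0,0,0,0],
  "claw": -1
}}

```text
t: 30.28
tcp_pos: [0.6446, 0.0213, 0.1988]
orientation: [0.602, 0.799, 0.002, 0.001]
force: [0.4, -0.5, -0.2]
gripper_width: 0.0856
grip_force: 0.0
```

Call:
{"op": "move_arm", "data": {
  "delta_pos": [
    [-0.04,-0.02,0],
    [-0.08,-0.04,0],
    [-0.12,-0.06,0],
    [-0.16,-0.08,0],
    [-0.2,-0.1,0],
    [-0.24,-0.12,0],
    [-0.26,-0.12,0],
    [-0.26,-0.12,0]
  ],
  "spin": [0,0,0,0,0,0,0,0]
}}

```text
t: 30.95
tcp_pos: [0.5962, -0.2741, 0.1955]
orientation: [0.608, 0.794, -0.002, 0.001]
force: [0.3, -1.3, -0.5]
gripper_width: 0.0856
grip_force: 0.0
```

Run:
```python
from h import *
plan([])
d=vision.camera("top");d2=vision.camera("side")
a=cv2.resize(d["img"][150:262,60:220],None,fx=5,fy=5,interpolation=2)[:,:]
a=cv2.resize(d["img"][160:235,100:215],None,fx=6.9,fy=6.6,interpolation=2)[:, :]
a=a[:340,:440] if 0 else cv2.resize(d["img"][170:230,110:200],None,fx=5,fy=6,interpolation=2)
s=cv2.resize(d2["img"][230:302,220:290],None,fx=5,fy=5,interpolation=2)
cv2.imwrite("pics/g6.png",np.hstack([a,s])[:,:,::-1])
for c in("side","top"):
    for n in ("pulley","sleeve","gear","cap","bearing"): print(c,n,[(np.round(r["at"],3).tolist(),round(r["conf"],2)) for r in vision.tip_of(c,n)[:4]])
```

```text
now 30.95 [ 0.5962 -0.2741  0.1955] yaw 15.11 F [ 0.3 -1.3 -0.5] w 0.0856
side pulley [([0.597, 0.167, 0.083], 0.84), ([0.546, -0.212, 0.038], 0.61)]
side sleeve [([0.419, -0.327, 0.02], 0.68), ([0.422, -0.184, 0.01], 0.49), ([0.605, 0.139, 0.084], 0.45), ([0.41, -0.399, 0.013], 0.45)]
side gear [([0.545, -0.214, -0.002], 0.68), ([0.613, 0.115, 0.085], 0.66)]
side cap [([0.62, 0.093, 0.084], 0.55), ([0.548, -0.215, 0.036], 0.36), ([0.642, -0.445, 0.001], 0.28)]
side bearing [([0.545, -0.215, 0.038], 0.6)]
top pulley [([0.599, 0.172, 0.088], 0.65)]
top sleeve [([0.425, -0.187, 0.012], 0.74), ([0.606, 0.14, 0.085], 0.62), ([0.421, -0.328, 0.012], 0.58)]
top gear [([0.612, 0.118, 0.088], 0.6), ([0.619, 0.096, 0.085], 0.26)]
top cap [([0.624, 0.095, 0.083], 0.81)]
top bearing [([0.544, -0.216, 0.04], 0.6)]
```

View pics/g6.png

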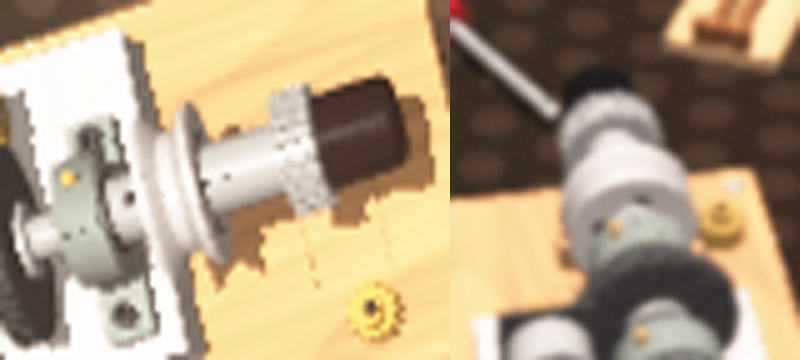

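```bash
python3 -c "
from plant import ticket
print(ticket.close_job())"
```

```text
the job is handed in; nothing more can be done
None
```

I built the stack on the shaft in the order asked: pulley, sleeve, gear, then cap. It was pressed home at about 22 N with no gaps visible in the last picture. The spare bearing is still in the cradle, the gripper is open and clear, and I handed the job in at about 32 s; the hand-in returned no verdict.

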